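Crimp a bottle seal with bench-mounted locking pliers

TASK

Crimp the aluminium seal of the small bottle standing in the jaws of the bench-mounted locking pliers: swing the free handle towards the bolted one until it goes over centre and stays locked by itself when you let go. Then pull the release lever so that the jaws spring open again. Work by feel and never push hard on the pliers (stay below 25 N), leave the bottle standing upright in its nest, and do not disturb the other containers.

Things in the scene. Friction and masses are not known exactly. Their poses are not given: they have to be found in the camera images.
- pliers: Steel locking crimping pliers bolted flat on a white base plate 250 x 100 x 10 mm; all pivots upright, mid-plane 65 mm above the bench. Origin: bench height, 12 mm to -y of the free handle's pivot. x points from the handles to the jaws, y to the free handle's side, z up. Bolted handle: bar 10 mm thick, x = 0 to -145 mm, y = -22 mm, 55 to 75 mm above the bench; its adjusting screw reaches x = -167 mm.
- handle: Free handle, steel bar 115 mm long, 10 mm thick, 22 mm tall (54 to 76 mm above the bench). Origin on its pivot, 65 mm up, at x = 0, y = 12 mm of the pliers. Closes counter-clockwise from above (end moves to -y of the pliers), from 0.50 rad open. When home its centre line runs along y = 32 mm, x = -20 to -135 mm, but the unseen screw setting shifts the home angle by up to 0.11 rad (13 mm at its end) either way.
- handle_grip (a point): Where to push the free handle: mid-thickness and mid-height of the bar, 115 mm along and 20 mm aside of the pivot, 20 mm from the end; outer face 5 mm away. Feel: 1 to 14 N from the start, peak 13 to 17 N, then falling evenly to none at dead centre (0.05 rad, 6 mm, before home), after which it snaps home and leaves the pusher. Home is a hard stop. Let go short of dead centre, it springs open.
- jaw (a joint): Angle of the moving jaw, driven by the free handle: 0 fully open (below 0.03 counts as open), 0.15 to 0.25 rad when locked home, depending on the screw setting; 0.02 rad less at dead centre.
- release (a joint): Angle of the release lever about its upright pivot at x = -86, y = 4 mm of the pliers: 0 at rest, growing as its tab is pulled to -y of the pliers (counter-clockwise from above), at most 0.85 rad. A weak spring returns it to 0. Somewhere between 0.08 and 0.7 rad the locked handle jumps open, swinging out to +y.
- release_tab (a point): Centre of the upright tab at the end of the release lever, a strip lying above the bolted handle. Tab: 34 mm along the lever, 10 mm thick, 65 to 98 mm above the bench, 103 mm from the lever's pivot; at rest at x = -189, y = 4 mm of the pliers, beyond both handles' ends. Move it to -y on an arc: slack at first, then 2 to 6 N until the handle jumps open.
- bottle_mid (a point): The small amber glass bottle with an aluminium seal, 36 mm in diameter, 62 mm tall, standing in a shallow nest on the base plate between the jaws, seal 20 mm in diameter; the point is at its centre, half-way up (41 mm above the bench).
- amber_flask_mid (a point): Bystander: loose amber bottle, 60 mm in diameter, 125 mm tall; its centre. To be left alone.
- white_jar_mid (a point): Bystander: loose white jar, 72 mm in diameter, 95 mm tall; its centre. To be left alone.
- beaker_mid (a point): Bystander: loose white open beaker, 68 mm in diameter, 85 mm tall; its centre. To be left alone.
Not all that is in view belongs to the job. Leave any purple look-alike of the part that bears bottle_mid alone.

How it is judged:
By the outcome, as a careful person would: the job done as asked, in the order asked, and still so for the second after the job is handed in, with the robot touching nothing.
It also fails if it takes over 64 s, if anything falls off the work surface, if the arm or the gripper's body presses on something with over 40 N, if the wrist force passes 120 N, or if a joint passes its speed limit or range.

ROBOT

A 6-joint arm with a two-finger parallel gripper is mounted at the origin on the work surface. World frame = base frame: x ahead of the robot, y to its left, z up, the work surface at z = 0. Lengths are in m, angles in rad, forces in N, time in s.
With the tool pointing down it reaches from about 0.375 to 0.9 m from the base axis. Payload 3.1 kg.
Tool frame: the origin (TCP) lies midway between the tips of the shut fingers; the grasp point (between the pads) lies 19 mm behind it; x points along the fingers, z is the direction in which the jaws open and shut, and the axes are right-handed (so a half turn about x gives the same grasp; the last joint's range is limited). The gripper opens to 85 mm and grips with 20 to 120 N. Pads are 22 mm wide; open, the fingers measure 114 mm over their backs; the gripper's body (76 mm by 85 mm) begins 54 mm behind the grasp point. The pads swing forward as they close: fully open they stand 13 mm farther back than shut.
Start: joints at [-1.506, 0.527, 1.433, -0, 1.181, -0.178], TCP at [0.151, -0.606, 0.231] pointing down, gripper open.
Joint ranges: [-3.08, 3.08], [-0.75, 2.2], [0.22, 2.44], [-1.43, 4.57], [0, 2.65], [-2.85, 2.85]. Speed limits (rad/s): [2.79, 2.79, 3.14, 3.14, 3.14, 3.14].

INTERFACE

Orientations are given as a unit quaternion [x, y, z, w].
In Python, from station import status, snapshot, camera_params, ticket gives the robot as it stands.
- The arm moves only by the tool arm_command, never from a script. Its argument "series" is a list that holds one entry, the list of rows, each a list of 4 numbers: the shift along the tool's x, y, z in mm, then the turn about the tool's x in rad. A call has 1 to 10 rows; each row shifts and turns the commanded pose from where the row before left it, along the tool's axes as they then stand; what a row does not reach is not made up. A row lasts 1/10 s, in which the tool goes at most 50 mm and 8.59 degrees, less where a joint would pass 70% of its speed; a pose out of reach is approached as far as the arm can. A call is refused whole if a number of a shift passes 50 or a number of a turn 0.15, either way. A call with a gripper value outside its range is refused whole. "jaw" is the opening in per cent of the stroke, from 0 (shut) to 100 (fully open), set as the call begins (left out, the last holds). The fingers move at their own pace and stop on an object; "force" is the grip in N (left out, the last holds). Time passes only in rows, so rows that do not move let the fingers close. It gives the time, the measured TCP pose, the force and the opening at its end, in the units of the state.
- status.sense(): the state, without advancing time (a new reading comes with each control period).
- snapshot(name): name is "scene" or "top"; returns the picture (400x640x3 uint8, red, green, blue); there is no depth.
- camera_params(name): a dict with "fovy" (degrees; the focal length in pixels is half the picture's height over the tangent of half this angle, whatever the lens; pixels are square), "cx", "cy" (the principal point, pixels), "extrinsics" (4x4, takes a point from camera to world coordinates). Camera axes: x right, y down, z forward; pixel columns grow to the right and rows downward; lengths in m; the calibration is good to about 2 mm. A picture is of the moment at which its call begins. camera_params takes no time and is no camera call.
- ticket.sign_off(): hands the job in, once; it reports no verdict.
The state is a dict: "t": time; "q": joint angles; "qd": joint speeds; "tau": joint torques, N m; "tcp_pos": TCP position; "tool_rot": TCP orientation; "force": force on the tool from outside, world axes, zero at the start; "ft_torque": the same for the moment, N m; "finger_gap": opening from 0.0 (shut) to 1.0 (fully open).
Only numpy, scipy, OpenCV 4.12 (cv2) and the standard library are available. Lean on these libraries where they do the work, as an engineer would, in place of code of your own. Each camera call takes 0.05 s, during which the arm holds its last target. There are 200 camera calls.

## Working session

There is one attempt and no reset: what is moved stays moved. The work goes in short steps, Python scripts to look and compute and a tool call to move; the robot and the scene stay as the last step left them, time stands still between calls to the robot, and variables do not carry over. Pictures are saved under pics/ and viewed, about 8 in all and at most 12, crops included, and the job is handed in when it is done.

Besides the shell and the picture viewer there is one more tool, called after ">>>" as a command line: name --argument value ..., lists and objects as JSON in quotes. arm_command: Moves the arm, as the interface text tells. Its arguments: {"type":"object","properties":{"series":{"type":"array"},"jaw":{"type":"number"},"force":{"type":"number"}},"required":["series"]}

```bash
mkdir -p pics; ls
python3 - <<'E'
from station import status,snapshot,camera_params
import cv2
print(status.sense())
for n in("scene","top"):
    p=camera_params(n);print(n,p)
    cv2.imwrite(f"pics/{n}0.png",snapshot(n)[:,:,::-1])
E
```

```text
pics
{'t': 0.0, 'q': array([-1.50547904e+00,  5.28459269e-01,  1.43389157e+00,  2.17161561e-05,
        1.18139413e+00, -1.78490238e-01]), 'qd': array([-1.18564709e-03,  4.49611118e-04, -8.89582317e-05,  1.98844519e-04,
        2.71294193e-04,  8.91256673e-05]), 'tau': array([ 1.62256129e-04, -4.42348731e+01, -1.78025097e+01, -1.07100034e-04,
        8.41158297e-03,  1.89097130e-05]), 'tcp_pos': array([ 0.15086804, -0.60578896,  0.23034127]), 'tool_rot': array([ 0.43606286,  0.55758986, -0.43491811,  0.55658688]), 'force': array([-0.19685659, -0.63846129,  0.84507041]), 'ft_torque': array([-0.00071561, -0.00158698,  0.01970051]), 'finger_gap': 0.9995846091850936}
scene {'fovy': 45.73977957607997, 'cx': 316.26956162686434, 'cy': 196.75668299291164, 'extrinsics': array([[-0.64265   ,  0.42432837, -0.63792351,  1.40111196],
       [ 0.76615473,  0.35897588, -0.53305088,  0.63506705],
       [ 0.00281054, -0.83131327, -0.55579704,  0.74825539],
       [ 0.        ,  0.        ,  0.        ,  1.        ]])}
top {'fovy': 42.73425101707334, 'cx': 310.49253249422145, 'cy': 199.2566627665809, 'extrinsics': array([[-0.02403196, -0.99635706,  0.08182346,  0.50367899],
       [-0.99968609,  0.02453073,  0.00509572,  0.00748756],
       [-0.00708435, -0.08167532, -0.99663381,  1.55208903],
       [ 0.        ,  0.        ,  0.        ,  1.        ]])}
```

View pics/top0.png

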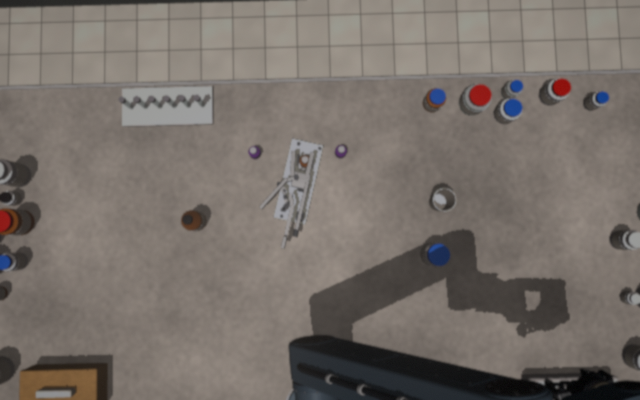

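View pics/scene0.png

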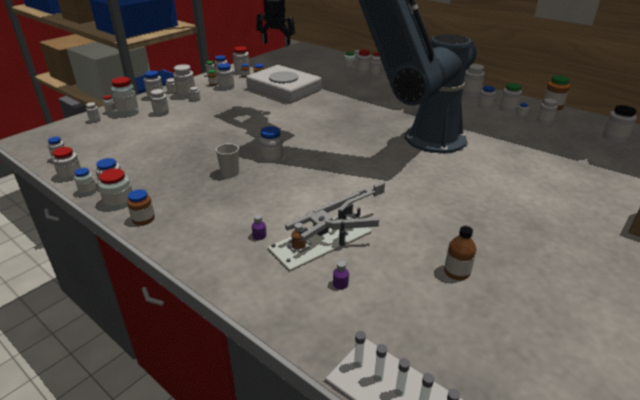

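The top view shows the pliers on the white plate at about (298,190), with jaws and amber bottle near (304,159). The free handle points left to (263,208) and the release tab is near (285,241). The purple look-alikes are at (255,152) and (341,151). The amber bottle between the jaws is the one meant. I'll confirm it in enlarged crops.

Run:
```python
import cv2
a=cv2.imread("pics/top0.png")[132:252,240:345]
cv2.imwrite("pics/topc.png",cv2.resize(a,None,fx=5,fy=5,interpolation=cv2.INTER_CUBIC))
a=cv2.imread("pics/scene0.png")[175:275,255:395]
cv2.imwrite("pics/scenec.png",cv2.resize(a,None,fx=5,fy=5,interpolation=cv2.INTER_CUBIC))
```

```text
(no output)
```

View pics/topc.png

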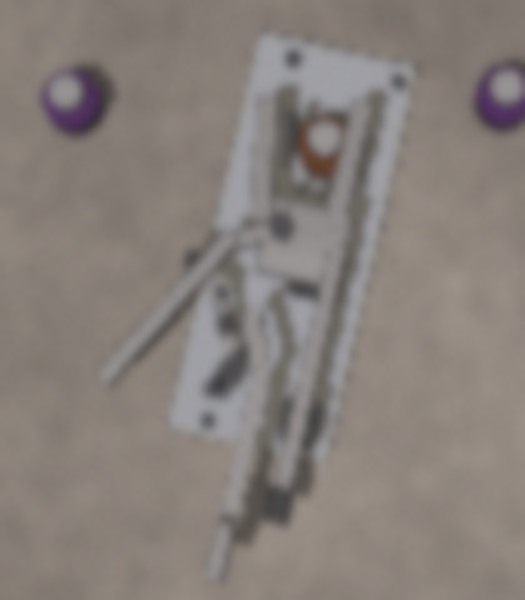

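View pics/scenec.png

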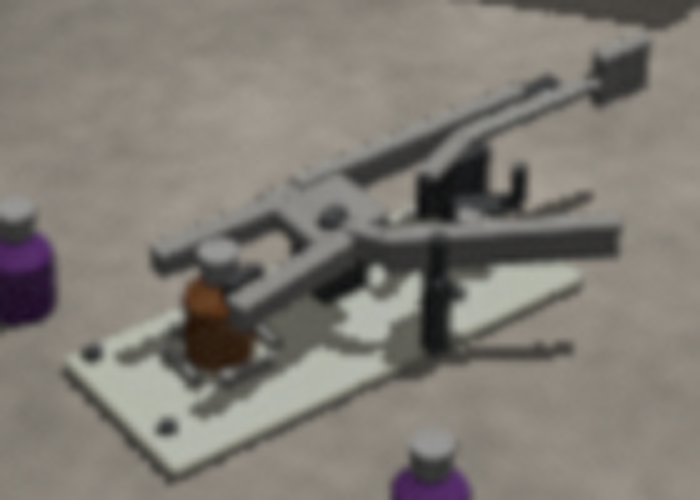

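The crops confirm it: the amber bottle with the pale seal, crop (322,142), sits in the nest between the jaws, and the purple ones stand off the plate. In the top crop the pivot is at (282,225), the tab centre at (222,550), the bolted handle end near (285,490), the free handle end at (105,380), and the plate corners at (262,38), (413,70) and (172,428).

```bash
cat > h.py <<'E'
import numpy as np
from station import camera_params
def ray(name,u,v,z):
    p=camera_params(name);f=200/np.tan(np.radians(p["fovy"]/2));T=p["extrinsics"]
    d=T[:3,:3]@[(u-p["cx"])/f,(v-p["cy"])/f,1];o=T[:3,3]
    return o+d*(z-o[2])/d[2]
def tc(u,v,z): return ray("top",240+u/5-.4,132+v/5-.4,z)
def sc(u,v,z): return ray("scene",255+u/5-.4,175+v/5-.4,z)
E
python3 - <<'E'
from h import *
np.set_printoptions(precision=4,suppress=True)
m=[((282,225),.078,(0,.012)),((222,550),.098,(-.189,.004)),((286,488),.075,(-.145,-.022))]
for f,L in((tc,m),(sc,[((332,215),.078,(0,.012)),((625,55),.098,(-.189,.004))])):
    W=np.array([f(*c,z)[:2] for c,z,_ in L]);P=np.array([p for *_,p in L])
    a=np.vectorize(complex)(*P.T);b=np.vectorize(complex)(*W.T)
    r=np.sum((b-b.mean())*np.conj(a-a.mean()));r/=abs(r);o=b.mean()-r*a.mean()
    print(W,"yaw",np.angle(r),"o",o,"res",abs(o+r*a-b))
    e=(f(105,380,.076) if f is tc else f(618,228,.076)); g=complex(*e[:2]); print("hend",e,"in pliers",(g-o)/r)
c=[tc(*q,.01) for q in((262,38),(413,70),(172,428))]
d=c[0]-c[2];print("plate",c,np.arctan2(d[1],d[0]))
E
```

```text
[[0.6917 0.0555]
 [0.5045 0.0929]
 [0.5392 0.0566]] yaw -0.24016429680880114 o (0.687096369554284+0.043817969630638796j) res [0.0018 0.0003 0.0018]
hend [0.6042 0.16   0.076 ] in pliers (-0.10817014453756843+0.0931606679702136j)
[[0.6931 0.0584]
 [0.5107 0.1021]] yaw -0.27786751343838195 o (0.6905950264799678+0.04664728879479467j) res [0.0008 0.0008]
hend [0.6113 0.1671 0.076 ] in pliers (-0.10933792514057587+0.0940921504697426j)
plate [array([0.8158, 0.0675, 0.01  ]), array([ 0.7937, -0.0243,  0.01  ]), array([0.5786, 0.1268, 0.01  ])] -0.2453163900937471
```

```bash
cat >> h.py <<'E'
from scipy.spatial.transform import Rotation as R
from station import status
np.set_printoptions(precision=4,suppress=True)
yaw=-0.245; O=np.array([.688,.0455])
def rot(a): return np.array([[np.cos(a),-np.sin(a)],[np.sin(a),np.cos(a)]])
def w(p): return O+rot(yaw)@np.array(p)          # pliers xy -> world
def pl(p): return rot(-yaw)@(np.array(p)[:2]-O)
def hpt(th,r): return w(np.array([0,.012])+rot(th)@np.array(r))   # th: -0.5 open, 0 home
def goto(xyz,ang=None):
    "shift in tool axes (mm) to xyz; turn so that tool y heads ang (mod pi)"
    s=status.sense();M=R.from_quat(s["tool_rot"]).as_matrix()
    d=M.T@(np.array(xyz)-s["tcp_pos"])*1000
    a=np.arctan2(M[1,1],M[0,1])
    print("tool axes\n",M,"\nshift",d,"y heading",a,"pliers",pl(s["tcp_pos"]),"q6",s["q"][5])
    if ang is not None:
        t=(ang-a+np.pi/2)%np.pi-np.pi/2; print("turn about tool x",t*np.sign(M[2,0]))
E
python3 - <<'E'
from h import *
t=hpt(-.5,(-.115,.036+.03)); print(t)
goto([*t,.231],yaw-.5+np.pi/2)
E
```

```text
[0.6511 0.1836]
tool axes
 [[-0.0001  0.9704  0.2414]
 [ 0.002   0.2414 -0.9704]
 [-1.      0.0003 -0.002 ]] 
shift [   0.9252  676.0594 -645.3405] y heading 0.24381673666556905 pliers [-0.3631 -0.7622] q6 -0.17851024019776973
turn about tool x -0.5819795901293277
```

>>> arm_command --series '[[[0,33.8,-32.3,0],[0,33.8,-32.3,0],[0,33.8,-32.3,0],[0,33.8,-32.3,0],[0,33.8,-32.3,0],[0,33.8,-32.3,0],[0,33.8,-32.3,0],[0,33.8,-32.3,0],[0,33.8,-32.3,0],[0,33.8,-32.3,0]]]' --jaw 0

```text
t: 1.1
tcp_pos: [0.4015, -0.2096, 0.2312]
tool_rot: [0.436, 0.557, -0.436, 0.557]
force: [-0.1, -0.2, -0.1]
finger_gap: 0.002
```

>>> arm_command --series '[[[0,33.8,-32.3,0],[0,33.8,-32.3,0],[0,33.8,-32.3,0],[0,33.8,-32.3,0],[0,33.8,-32.3,0],[0,33.8,-32.3,0],[0,33.8,-32.3,0],[0,33.8,-32.3,0],[0,33.8,-32.3,0],[0,33.8,-32.3,0]]]'

```text
t: 2.1
tcp_pos: [0.6513, 0.1854, 0.2307]
tool_rot: [0.435, 0.557, -0.436, 0.557]
force: [1.2, -0.8, -0.7]
finger_gap: 0.0
```

>>> arm_command --series '[[[0,0,0,-0.145],[0,0,0,-0.145],[0,0,0,-0.145],[0,0,0,-0.147],[0,0,0,0],[0,0,0,0]]]'

```text
t: 2.7
tcp_pos: [0.6507, 0.1836, 0.2309]
tool_rot: [0.258, 0.659, -0.258, 0.658]
force: [0.0, 0.6, 0.1]
finger_gap: 0.0
```

Run:
```python
from h import *
t=hpt(-.5,(-.115,.036+.03))
goto([*t,.052],yaw-.5+np.pi/2); print(status.sense()["force"])
```

```text
tool axes
 [[-0.0009  0.6802  0.733 ]
 [-0.0001  0.733  -0.6802]
 [-1.     -0.0007 -0.0006]] 
shift [178.8631   0.4558   0.3805] y heading 0.8227536369197024 pliers [-0.0697  0.1249] q6 0.8580753752484401
turn about tool x -0.003042689875194071
[0.0035 0.5593 0.1292]
```

>>> arm_command --series '[[[45,0,0,0],[45,0,0,0],[45,0,0,0],[44,0,0,0],[0,0,0,0],[0,0,0,0]]]'

```text
t: 3.3
tcp_pos: [0.6508, 0.1835, 0.052]
tool_rot: [0.258, 0.659, -0.258, 0.658]
force: [0.6, 0.4, -0.3]
finger_gap: -0.0
```

>>> arm_command --series '[[[0,-6,0,0],[0,-6,0,0],[0,-6,0,0],[0,-4,0,0],[0,0,0,0]]]'

```text
t: 3.8
tcp_pos: [0.6358, 0.1668, 0.0532]
tool_rot: [0.258, 0.658, -0.258, 0.659]
force: [-0.6, 0.4, 0.1]
finger_gap: 0.002
```

Run:
```python
from h import *
from station import snapshot
import cv2
a=np.hstack([cv2.resize(snapshot("top")[132:252,240:345,::-1],None,fx=4,fy=4,interpolation=2)[:400],cv2.resize(snapshot("scene")[160:260,290:390,::-1],None,fx=4,fy=4,interpolation=2)])
cv2.imwrite("pics/c1.png",a)
goto([*hpt(-.5,(-.115,.036)),.052],yaw-.5+np.pi/2); print(status.sense()["force"])
```

```text
tool axes
 [[ 0.0008  0.6782  0.7349]
 [ 0.0001  0.7349 -0.6782]
 [-1.      0.0006  0.0005]] 
shift [ 0.7651 -7.9151 -0.1359] y heading 0.825454070761456 pliers [-0.0797  0.1056] q6 0.8328377266758882
turn about tool x -0.00034225603344051336
[ 0.3383  0.6925 -0.176 ]
```

View pics/c1.png

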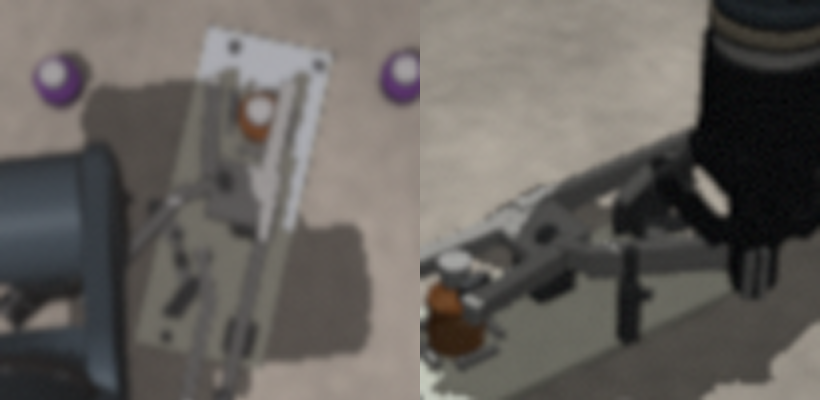

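The picture shows the shut fingers just outside the free handle near its end (right half, about (755,265)), with nothing else nearby. Next I'll feel for contact.

>>> arm_command --series '[[[0,-2,0,0],[0,-1.5,0,0],[0,-1.5,0,0],[0,-1,0,0],[0,-1,0,0],[0,0,0,0]]]'

```text
t: 4.5
tcp_pos: [0.6312, 0.1622, 0.0523]
tool_rot: [0.257, 0.659, -0.257, 0.659]
force: [0.2, -0.0, -1.2]
finger_gap: 0.003
```

>>> arm_command --series '[[[0,-1,0,0],[0,-1,0,0],[0,0,0,0]]]'

```text
t: 4.8
tcp_pos: [0.6298, 0.1607, 0.0523]
tool_rot: [0.257, 0.659, -0.257, 0.659]
force: [0.4, 0.4, 0.4]
finger_gap: 0.003
```

>>> arm_command --series '[[[0,-1,0,0],[0,-1,0,0],[0,0,0,0]]]'

```text
t: 5.1
tcp_pos: [0.6294, 0.1601, 0.0524]
tool_rot: [0.258, 0.658, -0.257, 0.659]
force: [1.7, 3.9, -2.1]
finger_gap: 0.004
```

>>> arm_command --series '[[[0,-2.3,-0.7,-0.02],[0,-2.3,-0.7,-0.02],[0,-2.3,-0.7,-0.02],[0,-2.3,-0.7,-0.02],[0,-2.3,-0.7,-0.02]]]'

```text
t: 5.6
tcp_pos: [0.623, 0.1565, 0.0527]
tool_rot: [0.228, 0.668, -0.221, 0.674]
force: [7.7, 12.4, -7.4]
finger_gap: -0.005
```

>>> arm_command --series '[[[0,-2.3,-0.7,-0.02],[0,-2.3,-0.7,-0.02],[0,-2.3,-0.7,-0.02],[0,-2.3,-0.7,-0.02],[0,0,0,0]]]'

```text
t: 6.1
tcp_pos: [0.6146, 0.1504, 0.0526]
tool_rot: [0.2, 0.676, -0.195, 0.681]
force: [6.7, 12.1, -5.7]
finger_gap: -0.001
```

Run:
```python
from h import *
s=status.sense();M=R.from_quat(s["tool_rot"]).as_matrix()
print(np.arctan2(M[1,1],M[0,1])-yaw-np.pi/2, "F tool",M.T@s["force"])
r=pl(s["tcp_pos"])-[0,.012];print(r,np.hypot(*r),"th",np.angle(complex(*r))-np.angle(complex(-.115,.036)))
```

```text
-0.32146620030327133 F tool [ 5.8189 13.7494 -0.9166]
[-0.0967  0.072 ] 0.12052430315880407 th -0.3365071332492464
```

>>> arm_command --series '[[[0,-2.3,-0.7,-0.02],[0,-2.3,-0.7,-0.02],[0,-2.3,-0.7,-0.02],[0,-2.3,-0.7,-0.02]]]'

```text
t: 6.5
tcp_pos: [0.6066, 0.1435, 0.0525]
tool_rot: [0.172, 0.684, -0.168, 0.688]
force: [5.1, 10.3, -4.8]
finger_gap: 0.001
```

>>> arm_command --series '[[[0,-2.3,-0.7,-0.02],[0,-2.3,-0.7,-0.02],[0,-2.3,-0.7,-0.02]]]'

```text
t: 6.8
tcp_pos: [0.6001, 0.1367, 0.0523]
tool_rot: [0.15, 0.69, -0.148, 0.692]
force: [3.3, 5.1, -3.0]
finger_gap: -0.002
```

```bash
cat >> h.py <<'E'
def rep():
    s=status.sense();M=R.from_quat(s["tool_rot"]).as_matrix()
    r=pl(s["tcp_pos"])-[0,.012]
    print("toolang",np.arctan2(M[1,1],M[0,1])-yaw-np.pi/2,"F tool",M.T@s["force"],"R",np.hypot(*r),"th",np.angle(complex(*r))-np.angle(complex(-.115,.036)),s["tcp_pos"],s["t"])
E
python3 -c "from h import *;rep()"
```

```text
toolang -0.17919696479614977 F tool [3.0039 6.0491 0.9225] R 0.12076152150269662 th -0.1710536874156996 [0.6001 0.1367 0.0523] 6.8
```

>>> arm_command --series '[[[0,-1.15,-0.35,-0.01],[0,-1.15,-0.35,-0.01],[0,-1.15,-0.35,-0.01],[0,-1.15,-0.35,-0.01]]]'

```text
t: 7.2
tcp_pos: [0.595, 0.1309, 0.0523]
tool_rot: [0.134, 0.695, -0.135, 0.694]
force: [-1.0, 0.4, -0.3]
finger_gap: 0.002
```

>>> arm_command --series '[[[0,-1.15,-0.35,-0.01],[0,-1.15,-0.35,-0.01],[0,0,0,0]]]'

```text
t: 7.5
tcp_pos: [0.5939, 0.1293, 0.0523]
tool_rot: [0.128, 0.696, -0.128, 0.695]
force: [-0.4, -0.1, 0.6]
finger_gap: -0.002
```

```bash
python3 -c "from h import *;rep()"
```

```text
toolang -0.11998765767846464 F tool [-0.5547 -0.2576 -0.3674] R 0.12092760933910766 th -0.09093154935564751 [0.5939 0.1293 0.0523] 7.5
```

>>> arm_command --series '[[[0,-1.15,-0.35,-0.01],[0,-1.15,-0.35,-0.01],[0,0,0,0]]]'

```text
t: 7.8
tcp_pos: [0.5928, 0.1279, 0.0523]
tool_rot: [0.121, 0.697, -0.121, 0.697]
force: [1.3, 0.6, 0.6]
finger_gap: -0.001
```

>>> arm_command --series '[[[0,-1.15,-0.35,-0.01],[0,0,0,0]]]'

```text
t: 8.0
tcp_pos: [0.5927, 0.1279, 0.0524]
tool_rot: [0.119, 0.697, -0.117, 0.698]
force: [1.1, 4.6, -1.3]
finger_gap: -0.001
```

>>> arm_command --series '[[[0,-1.15,-0.35,-0.01],[0,0,0,0]]]'

```text
t: 8.2
tcp_pos: [0.5926, 0.1278, 0.0524]
tool_rot: [0.116, 0.697, -0.113, 0.699]
force: [2.4, 7.3, -2.4]
finger_gap: 0.003
```

```bash
python3 -c "from h import *;rep()"
```

```text
toolang -0.08084612831755678 F tool [ 2.3982  7.7169 -0.04  ] R 0.12111426973065971 th -0.0750346318369215 [0.5926 0.1278 0.0524] 8.2
```

The force fell to zero, then a rigid stop came up at about 7 N, so the handle is home. I'll back off and look.

>>> arm_command --series '[[[0,5,0,0],[0,20,0,0],[0,20,0,0],[-40,0,0,0],[-48,0,0,0],[0,0,0,0]]]'

```text
t: 8.8
tcp_pos: [0.6105, 0.1698, 0.1468]
tool_rot: [0.115, 0.693, -0.113, 0.702]
force: [1.0, -0.3, 0.8]
finger_gap: 0.0
```

Run:
```python
from h import *
from station import snapshot
import cv2
a=np.hstack([cv2.resize(snapshot("top")[132:252,240:345,::-1],None,fx=4,fy=4,interpolation=2)[:480],cv2.resize(snapshot("scene")[160:280,270:370,::-1],None,fx=4,fy=4,interpolation=2)])
cv2.imwrite("pics/c2.png",a)
t=w((-.189,.004+.031));print(t)
goto([*t,.14],yaw+np.pi/2); print(status.sense()["force"])
```

```text
[0.5131 0.1253]
tool axes
 [[ 0.0032  0.3184  0.948 ]
 [-0.0001  0.948  -0.3184]
 [-1.      0.0009  0.003 ]] 
shift [  1.5989 -71.2493 -74.6122] y heading 1.2467745122516218 pliers [-0.109   0.1001] q6 0.419137904138903
turn about tool x -0.07902181454327462
[ 0.1847 -0.1737 -1.0668]
```

View pics/c2.png

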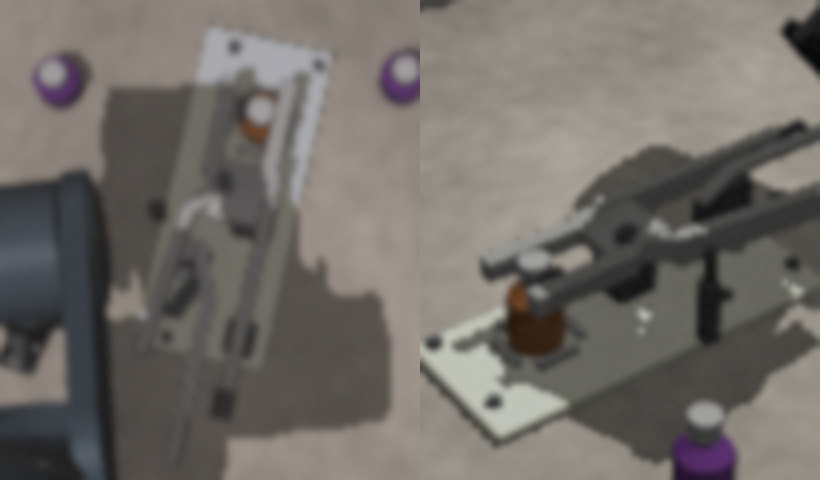

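The handle stays closed on its own (left half, handle end at about (145,345)) with the arm clear, and the bottle is upright. Now to the release tab.

>>> arm_command --series '[[[0,-24,-25,0],[0,-24,-25,0],[0,-23,-25,0],[0,0,0,-0.079],[0,0,0,0],[0,0,0,0]]]'

```text
t: 9.5
tcp_pos: [0.512, 0.1252, 0.1396]
tool_rot: [0.087, 0.702, -0.087, 0.701]
force: [-0.7, -0.1, 0.4]
finger_gap: -0.001
```

```bash
python3 -c "
from h import *
goto([*w((-.189,.004+.031)),.082],yaw+np.pi/2)"
```

```text
tool axes
 [[-0.0009  0.2449  0.9695]
 [-0.0002  0.9695 -0.2449]
 [-1.     -0.0004 -0.0009]] 
shift [57.5601  0.3974  1.089 ] y heading 1.3233373231019365 pliers [-0.19    0.0346] q6 0.2752755184959821
turn about tool x -0.002459003692959927
```

>>> arm_command --series '[[[29,0,0,0],[28,0,1,0],[0,0,0,0],[0,-4,0,0],[0,-4,0,0],[0,-3,0,0],[0,0,0,0]]]'

```text
t: 10.2
tcp_pos: [0.5108, 0.1138, 0.0843]
tool_rot: [0.087, 0.701, -0.087, 0.702]
force: [-0.6, 1.5, -0.3]
finger_gap: 0.003
```

>>> arm_command --series '[[[0,-1.5,0,0],[0,-1.5,0,0],[0,-1.5,0,0],[0,0,0,0]]]'

```text
t: 10.6
tcp_pos: [0.5091, 0.1097, 0.0834]
tool_rot: [0.087, 0.702, -0.087, 0.702]
force: [0.7, 0.8, 0.0]
finger_gap: 0.002
```

Run:
```python
from h import *
from station import snapshot
import cv2
a=np.hstack([cv2.resize(snapshot("top")[132:252,240:345,::-1],None,fx=4,fy=4,interpolation=2)[:480],cv2.resize(snapshot("scene")[130:250,300:400,::-1],None,fx=4,fy=4,interpolation=2)])
cv2.imwrite("pics/c3.png",a)
goto([*w((-.189,.004+.016)),.082],yaw+np.pi/2);rep()
```

```text
tool axes
 [[-0.      0.2436  0.9699]
 [ 0.      0.9699 -0.2436]
 [-1.      0.     -0.    ]] 
shift [1.3037 0.9503 0.1402] y heading 1.3246797672309085 pliers [-0.1891  0.019 ] q6 0.24384227051603105
turn about tool x -0.0011165595639879289
toolang -0.001116559563988151 F tool [-0.5047 -0.5852 -0.5848] R 0.18927255253701467 th 0.2661244459672387 [0.5091 0.1099 0.0833] 10.7
```

View pics/c3.png

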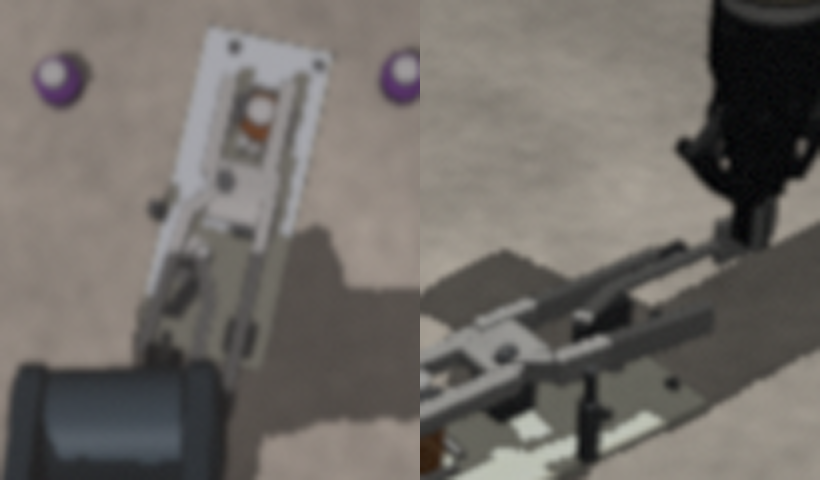

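The fingers lie against the tab's +y face (right half, about (745,235)), and the handle's swing-out path is free. Now I'll pull along the arc.

>>> arm_command --series '[[[0,-4,-0.6,-0.04],[0,-4,-0.6,-0.04],[0,-4,-0.6,-0.04],[0,0,0,0]]]'

```text
t: 11.1
tcp_pos: [0.505, 0.0984, 0.0833]
tool_rot: [0.045, 0.706, -0.045, 0.706]
force: [0.0, 0.1, 0.3]
finger_gap: -0.002
```

>>> arm_command --series '[[[0,-4,-0.6,-0.04],[0,-4,-0.6,-0.04],[0,-4,-0.6,-0.04],[0,0,0,0]]]'

```text
t: 11.5
tcp_pos: [0.5022, 0.0867, 0.0833]
tool_rot: [0.003, 0.707, -0.003, 0.707]
force: [-0.2, 0.5, -0.5]
finger_gap: 0.002
```

>>> arm_command --series '[[[0,-4,-0.6,-0.04],[0,-4,-0.6,-0.04],[0,-4,-0.6,-0.04],[0,0,0,0]]]'

```text
t: 11.9
tcp_pos: [0.5008, 0.0748, 0.0833]
tool_rot: [-0.04, 0.706, 0.04, 0.706]
force: [0.2, 1.2, -0.6]
finger_gap: 0.0
```

Run:
```python
from h import *
from station import snapshot
import cv2
rep()
cv2.imwrite("pics/c4.png",cv2.resize(snapshot("scene")[130:250,270:400,::-1],None,fx=4,fy=4,interpolation=2))
```

```text
toolang 0.3572359678792352 F tool [0.568  1.1355 0.282 ] R 0.19097511015450078 th -5.827369653923344 [0.5008 0.0748 0.0833] 11.9
```

View pics/c4.png

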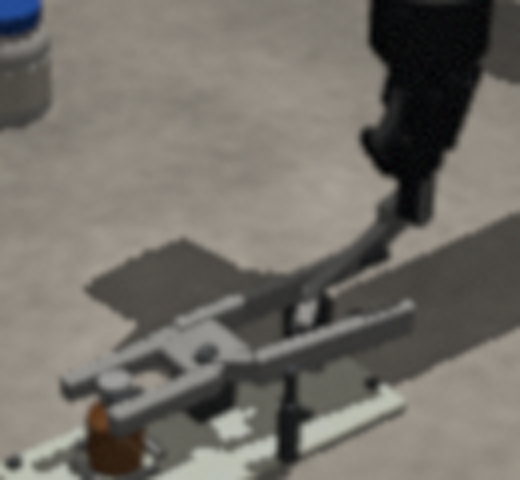

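The lever is swinging with the fingers still on the tab (about (410,205)). The handle is still locked, with its end at about (405,310). I'll continue.

>>> arm_command --series '[[[0,-4,-0.6,-0.04],[0,-4,-0.6,-0.04],[0,0,0,0]]]'

```text
t: 12.25
tcp_pos: [0.5005, 0.067, 0.0833]
tool_rot: [-0.068, 0.704, 0.068, 0.704]
force: [0.6, 2.6, 1.0]
finger_gap: -0.0
```

>>> arm_command --series '[[[0,-4,-0.6,-0.04],[0,-4,-0.6,-0.04],[0,0,0,0]]]'

```text
t: 12.55
tcp_pos: [0.501, 0.0588, 0.0833]
tool_rot: [-0.096, 0.701, 0.096, 0.7]
force: [-0.2, 2.8, -0.2]
finger_gap: 0.001
```

>>> arm_command --series '[[[0,-4,-0.6,-0.04],[0,-4,-0.6,-0.04],[0,0,0,0]]]'

```text
t: 12.85
tcp_pos: [0.5022, 0.0505, 0.0833]
tool_rot: [-0.124, 0.696, 0.124, 0.696]
force: [-0.6, 1.2, 0.0]
finger_gap: -0.001
```

Run:
```python
from h import *
from station import snapshot
import cv2
rep()
cv2.imwrite("pics/c5.png",cv2.resize(snapshot("scene")[130:250,270:400,::-1],None,fx=4,fy=4,interpolation=2))
```

```text
toolang 0.5970044022609189 F tool [-0.0485  1.3472 -0.1553] R 0.1887951505196314 th -5.699708758997079 [0.5022 0.0505 0.0833] 12.85
```

View pics/c5.png

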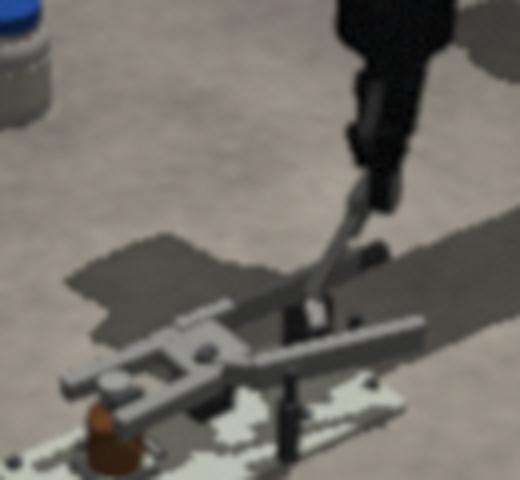

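The handle end moved from (405,310) to (418,325), and the pull force dropped from 2.8 to 1.2 N. That looks like the handle caught in mid-jump. I'll back the lever off and check that it is fully open, at about (433,361) in this crop.

>>> arm_command --series '[[[0,0,0,0],[0,0,0,0]]]'

```text
t: 13.1
tcp_pos: [0.5021, 0.0508, 0.0833]
tool_rot: [-0.124, 0.696, 0.124, 0.696]
force: [-0.1, 1.5, 0.7]
finger_gap: 0.001
```

Run:
```python
from h import *
from station import snapshot
import cv2
rep()
cv2.imwrite("pics/c6.png",cv2.resize(snapshot("scene")[130:250,270:400,::-1],None,fx=4,fy=4,interpolation=2))
```

```text
toolang 0.5982496250866731 F tool [-0.6978  1.4718  0.4581] R 0.18889391374202139 th -5.700985266942686 [0.5021 0.0508 0.0833] 13.1
```

View pics/c6.png

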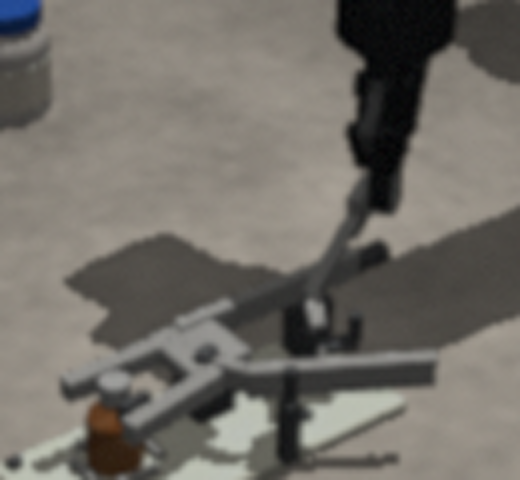

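The handle is now fully open (end at (433,365)), the jaws are apart and the bottle is upright. I'll let the lever back gently along the arc and then leave upwards.

>>> arm_command --series '[[[0,8,1.2,0.08],[0,8,1.2,0.08],[0,8,1.2,0.08],[0,8,1.2,0.08],[0,8,1.2,0.08],[0,8,1.2,0.08],[0,8,1.2,0.08],[0,8,0,0.04],[0,6,0,0],[0,0,0,0]]]'

```text
t: 14.15
tcp_pos: [0.5077, 0.1204, 0.0834]
tool_rot: [0.086, 0.702, -0.086, 0.702]
force: [0.1, -0.4, -0.1]
finger_gap: 0.002
```

>>> arm_command --series '[[[-45,0,0,0],[-45,0,0,0],[-45,0,0,0],[0,0,-45,0],[0,0,0,0],[0,0,0,0],[0,0,0,0],[0,0,0,0]]]'

```text
t: 14.95
tcp_pos: [0.4646, 0.1306, 0.218]
tool_rot: [0.087, 0.702, -0.087, 0.702]
force: [-0.6, -0.8, 0.3]
finger_gap: 0.001
```

Run:
```python
from h import *
from station import snapshot
import cv2
rep()
a=np.hstack([cv2.resize(snapshot("top")[132:252,240:345,::-1],None,fx=3,fy=3,interpolation=2),cv2.resize(snapshot("scene")[115:265,180:480,::-1],None,fx=1.6,fy=2.4,interpolation=2)])
cv2.imwrite("pics/c7.png",a)
```

```text
toolang -0.001361591231122894 F tool [-0.284  -0.9526 -0.3879] R 0.23792343517080936 th 0.23430877678478002 [0.4646 0.1306 0.218 ] 14.95
```

View pics/c7.png

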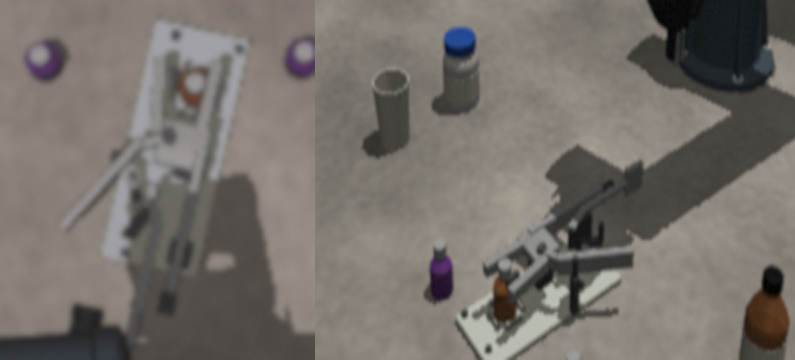

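The final picture shows the handle fully open, the lever back at rest, the bottle upright in its nest, the bystanders in place and the arm clear.

```bash
python3 -c "
from station import ticket;print(ticket.sign_off())"
```

```text
the job is handed in; nothing more can be done
None
```

The seal is crimped, the pliers are released, and I handed the job in at about 15 s of the 64 s allowed.

- **Crimp:** I pushed the free handle along its arc with the shut fingers. The highest reading was about 16 N. The force then fell to zero and the handle snapped home, where I confirmed the stop with about 8 N. A picture with the arm backed off showed the handle staying locked by itself.
- **Release:** I pulled the tab to about 0.6 rad with roughly 3 N, and the handle jumped open. I then let the lever back to rest.
- **Last checks:** The final picture shows the handle and jaws open, the bottle upright in its nest, and the containers in view (beaker, jar, flask and purple bottles) standing in place. The arm is clear and reads about zero force. No check failed or disagreed. The jaw angle was judged from the pictures only, and forces were read only at the end of each short move.

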